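# Make up two connector repair kits

## Robot

A 7-joint arm with a two-finger parallel gripper is mounted at the origin on the work surface. World frame = base frame: x ahead of the robot, y to its left, z up, the work surface at z = 0. Lengths are in m, angles in rad, forces in N, time in s.
With the tool pointing down it reaches from about 0.425 to 0.925 m from the base axis. Payload 6.8 kg.
Tool frame: the origin (TCP) lies on the mounting face of the last link; the fingertips stand 173 mm ahead of it and the grasp point (between the pads) lies 155 mm ahead of it; z points along the fingers, y is the line along which they close (so a half turn about z gives the same grasp; the last joint's range is limited). The gripper opens to 85 mm and grips with 20 to 120 N. Pads are 22 mm wide; open, the fingers measure 114 mm over their backs; the gripper's body (76 mm by 85 mm) begins 54 mm behind the grasp point. The pads swing forward as they close: fully open they stand 13 mm farther back than shut.
Start: joints at [1.007, 0.477, 0.022, 1.555, -0.011, 1.109, -0.083], TCP at [0.297, -0.606, 0.405] pointing down, gripper open.
Joint ranges: [-2.96, 2.96], [-0.34, 2.1], [-1.41, 1.46], [0.24, 2.44], [-1.37, 4.51], [0.17, 1.92], [-2.96, 2.96]. Speed limits (rad/s): [2.39, 2.39, 3.14, 3.14, 3.14, 3.14, 3.14].

## Interface

Orientations are given as a rotation vector (axis times angle).
In Python, from bench import r gives the robot as it stands.
- The arm moves only by the tool carry_out, never from a script. Its argument "moves" is a list of rows, each a list of 5 numbers: the shift along the tool's x, y, z in m, then the turn about the tool's z in rad, then the finger opening in m, from 0 to 0.0854. In form: [[dx, dy, dz, roll, claw], ...]. A call has exactly 8 rows; each row is the pose to reach, as a shift and turn from the pose commanded when the call began, along the tool's axes at that moment; what a row does not reach only later rows make up. A row lasts 1/10 s, in which the tool goes at most 50 mm and 8.59 degrees, less where a joint would pass 70% of its speed; a pose out of reach is approached as far as the arm can. A call with a gripper value outside its range is refused whole. The fingers move at their own pace and stop on an object; "force" is the grip in N (left out, the last holds). Time passes only in rows, so rows that repeat a pose let the fingers close, or fill a call up. It gives the time, the measured TCP pose, the force, the opening and the grip force at its end, in the units of the state.
- r.get_obs(): the state, without advancing time (a new reading comes with each control period).
- r.grab_frame(name): name is "scene" or "top"; returns the picture (400x640x3 uint8, red, green, blue); there is no depth.
- r.calibration(name): a dict with "fx", "fy", "cx", "cy" (pixels), "rvec" (rotation vector, rad) and "tvec" (3), from world to camera coordinates, as OpenCV has them. Camera axes: x right, y down, z forward; pixel columns grow to the right and rows downward; lengths in m; the calibration is good to about 2 mm. A picture is of the moment at which its call begins. calibration takes no time and is no camera call.
- r.hand_in(): hands the job in; it is judged then, once.
The state is a dict: "clock": time; "joints": joint angles; "qvel": joint speeds; "tau": joint torques, N m; "tcp_pos": TCP position; "orientation": TCP orientation; "contact_force": force on the tool from outside, world axes, zero at the start; "moment": the same for the moment, N m; "grip_width": finger opening in m; "gripper_force": force on a finger pad.
Only numpy, scipy, OpenCV 4.12 (cv2) and the standard library are available. Lean on these libraries where they do the work, as an engineer would, in place of code of your own. Each camera call takes 0.05 s, during which the arm holds its last target. There are 200 camera calls.

## Task

Make up the two connector repair kits from the loose parts on the bench: in the blue tray, the cable plug in the large bay and the backshell and the red dust cap in the small bays, one to a bay; in the white tray, the flanged panel receptacle in the large bay and the yellow dust cap in the small one. Stand every part upright and flat on its bay's floor, set down and not dropped. Leave the spare black cap, the brass cable gland and the amber jar where they are.

Things in the scene. Friction and masses are not known exactly. Their poses are not given: they have to be found in the camera images.
- plug_center (a point): cable plug: round silver connector standing upright, 42 mm high. Its lower 24 mm is a knurled coupling ring 36 mm across, above it a threaded body 29 mm across with a dark green face with small black holes on top. Point on its axis half-way up, 21 mm above its underside; z up the axis. Grip it by the ring. About 80 g, loose.
- backshell_center (a point): cable backshell: dark olive cylinder standing upright, 30 mm across up to 32 mm, 25 mm across to 38 mm, then a 17 mm neck with a dark hole, held between two parallel bright steel clamp bars (28 mm long, 26 mm over both, two screws through them); 52 mm high in all. Point on its axis half-way up, 26 mm above its underside. Grip it by the 30 mm part. About 60 g, loose.
- receptacle_center (a point): panel receptacle: silver barrel 32 mm across standing upright on a square flange 38 x 38 mm, 3 mm thick, with four corner holes; black face with gold pins on top; 46 mm high in all. Point on its axis, 25 mm above its underside, half-way up the barrel; x and y run along the flange's sides. Grip it by the barrel, with the fingertips above the flange. About 90 g, loose.
- red_cap_center (a point): red plastic dust cap, a ribbed cylinder 36 mm across and 26 mm high, closed flat top, open end down; point at its centre, 13 mm above its underside. About 30 g, loose.
- yellow_cap_center (a point): yellow plastic dust cap, a ribbed cylinder 36 mm across and 26 mm high, closed flat top, open end down; point at its centre, 13 mm above its underside. About 30 g, loose.
- cable_tray: blue kit tray for the cable kit, fixed, 204 x 92 mm along its x and y, 10 mm high; origin at the centre of its underside. Floor 3 mm thick, walls and dividers 3 mm thick, so the bays are 7 mm deep. Three bays in a row along x, each 86 mm wide in y: the large bay, 72 mm long, centred at x = -63 mm (the end that looks roughly towards the robot), small bays, 60 mm long, centred at x = +6 mm and x = +69 mm; all at y = 0.
- panel_tray: white kit tray for the panel kit, fixed, 141 x 92 mm along its x and y, 10 mm high; origin at the centre of its underside. Floor, walls and dividers 3 mm thick, bays 7 mm deep. Two bays in a row along x, each 86 mm wide in y: the large bay, 72 mm long, centred at x = -31.5 mm (the end that looks roughly towards the robot), the small bay, 60 mm long, centred at x = +37.5 mm; both at y = 0. The two trays lie either side of the loose parts and may be exchanged.
- black_cap_center (a point): bystander: spare black plastic dust cap, a ribbed cylinder 36 mm across and 26 mm high, closed flat top, open end down; point at its centre, 13 mm above its underside. About 30 g, loose; leave it alone.
- gland_center (a point): bystander: brass cable gland, hexagon foot 34 mm across flats (40 mm across corners), 32 mm high with a rounded top 28 mm across with a black hole; point at its centre, 16 mm above its underside. Loose; leave it alone.
- jar_center (a point): bystander: amber glass jar with a white lid, 42 mm across and 48 mm high; point at its centre, 24 mm above its underside. Loose; leave it alone.
Things that resemble listed ones, but are neither listed nor needed, are in the scene too. Of the things like the part that bears yellow_cap_center, leave any that is purple or turquoise; of the rest the larger one is meant.

How it is judged:
At the end, for the whole second after the job is handed in: Plug, backshell and red cap in the blue tray, receptacle and yellow cap in the white one, each in its bay (along the tray within 20 mm of the middle for plug and receptacle, 18 backshell, 16 caps; across 28), height within 4 mm of standing on the floor, upright within 0.15 rad, released, at rest (x of plug_center in the frame of cable_tray between -0.083 and -0.043 m and y of plug_center in the frame of cable_tray between -0.028 and 0.028 m and z of plug_center in the frame of cable_tray between 0.02 and 0.028 m and x of receptacle_center in the frame of panel_tray between -0.0515 and -0.0115 m and y of receptacle_center in the frame of panel_tray between -0.028 and 0.028 m and z of receptacle_center in the frame of panel_tray between 0.024 and 0.032 m and x of yellow_cap_center in the frame of panel_tray between 0.0215 and 0.0535 m and y of yellow_cap_center in the frame of panel_tray between -0.028 and 0.028 m and z of yellow_cap_center in the frame of panel_tray between 0.012 and 0.02 m and ((x of backshell_center in the frame of cable_tray between -0.012 and 0.024 m and y of backshell_center in the frame of cable_tray between -0.028 and 0.028 m and z of backshell_center in the frame of cable_tray between 0.025 and 0.033 m and x of red_cap_center in the frame of cable_tray between 0.053 and 0.085 m and y of red_cap_center in the frame of cable_tray between -0.028 and 0.028 m and z of red_cap_center in the frame of cable_tray between 0.012 and 0.02 m) or (x of backshell_center in the frame of cable_tray between 0.051 and 0.087 m and y of backshell_center in the frame of cable_tray between -0.028 and 0.028 m and z of backshell_center in the frame of cable_tray between 0.025 and 0.033 m and x of red_cap_center in the frame of cable_tray between -0.01 and 0.022 m and y of red_cap_center in the frame of cable_tray between -0.028 and 0.028 m and z of red_cap_center in the frame of cable_tray between 0.012 and 0.02 m)) and angle between each of plug_center, backshell_center, receptacle_center, red_cap_center, yellow_cap_center's own z axis and vertical below 0.15 rad and linear speed of each of plug, backshell, receptacle, red_cap, yellow_cap below 0.02 m/s and angular speed of each of plug, backshell, receptacle, red_cap, yellow_cap below 0.3 rad/s and contact force between each of plug, backshell, receptacle, red_cap, yellow_cap and the fingers below 0.1 N); the robot touches nothing.
It fails at once if the spare black cap is shifted by more than 20 mm or tipped (distance of black_cap_center from where it was at the start of the episode above 0.02 m or angle between black_cap_center's own z axis and vertical above 0.4 rad).
It fails at once if the brass cable gland is shifted by more than 20 mm or tipped (distance of gland_center from where it was at the start of the episode above 0.02 m or angle between gland_center's own z axis and vertical above 0.4 rad).
It fails at once if the amber jar is shifted by more than 20 mm or tipped (distance of jar_center from where it was at the start of the episode above 0.02 m or angle between jar_center's own z axis and vertical above 0.4 rad).
It fails at once if a kit part is dropped or thrown: moving faster than 0.75 m/s while no finger touches it (a fall of about 30 mm) ((linear speed of plug above 0.75 m/s and contact force between plug and the fingers below 0.05 N) or (linear speed of backshell above 0.75 m/s and contact force between backshell and the fingers below 0.05 N) or (linear speed of receptacle above 0.75 m/s and contact force between receptacle and the fingers below 0.05 N) or (linear speed of red_cap above 0.75 m/s and contact force between red_cap and the fingers below 0.05 N) or (linear speed of yellow_cap above 0.75 m/s and contact force between yellow_cap and the fingers below 0.05 N)).
It also fails if it takes over 112 s, if anything falls off the work surface, if the arm or the gripper's body presses on something with over 40 N, if the wrist force passes 120 N, or if a joint passes its speed limit or range.

## Working session

There is one attempt and no reset: what is moved stays moved. The work goes in short steps, Python scripts to look and compute and a tool call to move; the robot and the scene stay as the last step left them, time stands still between calls to the robot, and variables do not carry over. Pictures are saved under pics/ and viewed, at most 14 in all, crops included, and the job is handed in when it is done.

Besides the shell and the picture viewer there is one more tool, called after ">>>" as a command line: name --pt "numbers of a row" for each row, then --argument value for the rest. carry_out: Moves the arm, as the interface text tells. Its arguments: {"type":"object","properties":{"moves":{"type":"array","items":{"type":"array","items":{"type":"number"}}},"force":{"type":"number"}},"required":["moves"]}

```bash
mkdir -p pics; ls
python3 - <<'E'
from bench import r
import cv2
for n in("scene","top"):
    cv2.imwrite(f"pics/{n}0.png",r.grab_frame(n)[:,:,::-1]); print(r.calibration(n))
print(r.get_obs())
E
```

```text
pics
{'fx': 365.21310510547573, 'fy': 365.21310510547573, 'cx': 313.088233849853, 'cy': 193.78449113114286, 'rvec': array([ 1.29958076,  2.12318553, -1.02990308]), 'tvec': array([ 0.25153522, -0.26434272,  1.16989807])}
{'fx': 390.1902176361159, 'fy': 390.1902176361159, 'cx': 321.2944565066013, 'cy': 197.71809187636077, 'rvec': array([ 2.17088359, -2.209738  ,  0.03758498]), 'tvec': array([0.02639143, 0.5559224 , 0.99277857])}
{'clock': 0.1, 'joints': array([ 1.00687828,  0.47773534,  0.02235561,  1.55633348, -0.01145965,
        1.10931503, -0.08309204]), 'qvel': array([-0.00136388, -0.00022031, -0.00176158, -0.00204171,  0.00134021,
       -0.00242167,  0.00108619]), 'tau': array([ 5.28838325e-03, -5.97760856e+01,  1.61428783e+00, -2.81954080e+01,
        1.28572300e-02,  5.07191449e-03, -2.71413518e-05]), 'tcp_pos': array([ 0.29702418, -0.60586651,  0.40381903]), 'orientation': array([-3.05880716e+00, -7.09512033e-01,  8.36873080e-04]), 'contact_force': array([ 0.32548077, -0.02270986, -0.06502073]), 'moment': array([-0.02292154,  0.05463407, -0.00483684]), 'gripper_force': 0.0, 'grip_width': 0.0855904032386462}
```

View pics/scene0.png

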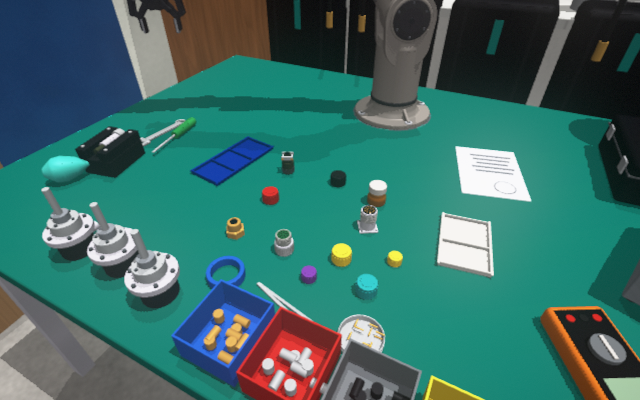

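View pics/top0.png

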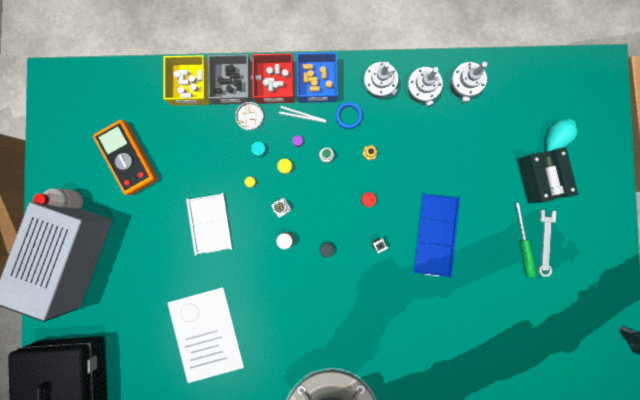

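The scene camera shows the whole bench and the top camera looks straight down. In the top view:
- White tray near (209,223), blue tray near (437,235).
- Plug (327,154), receptacle (281,207), backshell (380,245), red cap (369,200).
- Bystanders: black cap (327,250), gland (370,152), jar (285,240).
- Yellow cap candidates: big yellow (285,166), small yellow (250,182), turquoise (258,148), purple (297,141). The big yellow one fits, since it's the larger of those that aren't purple or turquoise. I'll confirm that in a crop.

```bash
cat > h.py <<'E'
import numpy as np, cv2
from bench import r
def cam(n):
    c=r.calibration(n); K=np.array([[c['fx'],0,c['cx']],[0,c['fy'],c['cy']],[0,0,1]])
    return K,np.array(c['rvec'],float),np.array(c['tvec'],float)
def unproj(n,uv,z):
    K,rv,t=cam(n); R=cv2.Rodrigues(rv)[0]; o=-R.T@t
    d=R.T@np.linalg.inv(K)@np.array([uv[0],uv[1],1.]); return (o+d*(z-o[2])/d[2])
def proj(n,P):
    K,rv,t=cam(n); return cv2.projectPoints(np.array(P,float).reshape(-1,1,3),rv,t,K,None)[0][:,0]
E
python3 - <<'E'
import cv2
a=cv2.imread("pics/top0.png")[125:285,180:470]
cv2.imwrite("pics/tc.png",cv2.resize(a,None,fx=2.75,fy=2.75,interpolation=cv2.INTER_CUBIC))
b=cv2.imread("pics/scene0.png")[130:310,180:500]
cv2.imwrite("pics/sc.png",cv2.resize(b,None,fx=2.5,fy=2.5,interpolation=cv2.INTER_CUBIC))
E
```

```text
(no output)
```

View pics/tc.png

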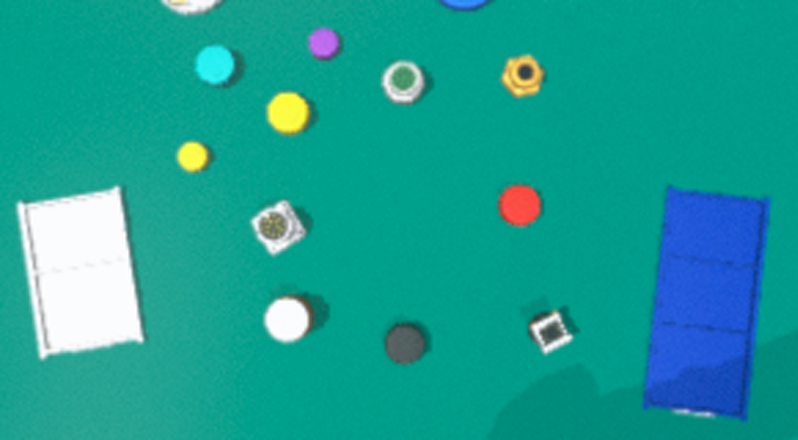

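View pics/sc.png

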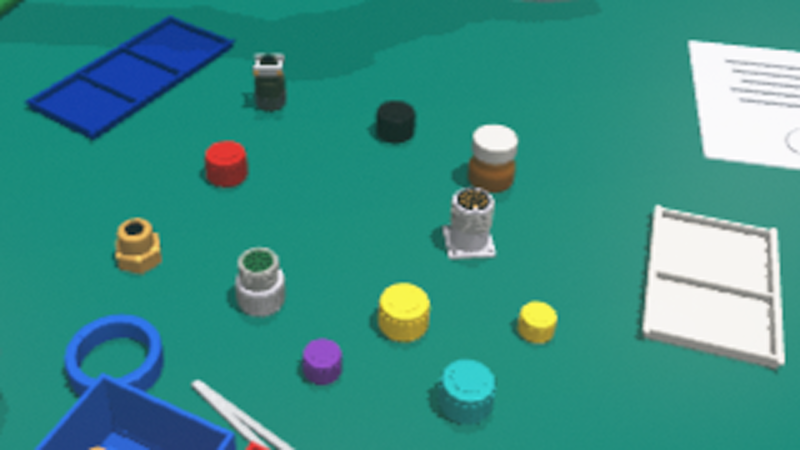

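The crops confirm it: the big yellow cap at crop (288,113) is about 36 mm across, the same as the red and black caps, and the other yellow is much smaller. In both trays the large bay is the one nearest the robot. Next I'll compute positions.

```bash
cat >> h.py <<'E'
from scipy.spatial.transform import Rotation as Ro
def go(x,y,z,yaw=None):
    """tool-frame shift to bring fingertip(173mm) to world point; yaw= world angle of closing line"""
    o=r.get_obs(); R=Ro.from_rotvec(o['orientation']).as_matrix()
    p=o['tcp_pos']; t=np.array([x,y,z+.173]); s=R.T@(t-p); ya=np.arctan2(R[1,1],R[0,1])
    roll=0
    if yaw is not None: roll=-((yaw-ya+np.pi/2)%np.pi-np.pi/2)  # tool z down
    print('shift',s.round(4),'roll',round(roll,3),'closing yaw',round(ya,3),'tip',p-[0,0,.173],'q7',o['joints'][6])
E
python3 - <<'E'
from h import *
im=cv2.imread("pics/top0.png"); hsv=cv2.cvtColor(im,cv2.COLOR_BGR2HSV)
c=lambda u,v:((u+.5)/2.75-.5+180,(v+.5)/2.75-.5+125)
pts=dict(plug=(404,79,.042),rec_face=(274,226,.046),rec_fl=(278,229,.003),back=(551,331,.052),red=(520,205,.026),yellow=(288,113,.026),black=(404,343,.026),gland=(525,73,.032),jar=(288,319,.048))
sp=dict(plug=(260,262),rec_face=(473,199),back=(269,61),red=(226,150),yellow=(404,298))
for k,(u,v,z) in pts.items():
    w=unproj('top',c(u,v),z)
    s=''
    if k in sp:
        q=sp[k]; s=unproj('scene',((q[0]+.5)/2.5-.5+180,(q[1]+.5)/2.5-.5+130),z).round(4)
    print(k,w.round(4),s)
for n,k in (('white',[(20,203),(121,190),(142,341),(42,355)]),('blue',[(668,187),(769,198),(746,417),(645,406)])):
    w=np.array([unproj('top',c(*p),.01) for p in k]); m=w.mean(0); ax=(w[0]+w[1]-w[2]-w[3])[:2]; yaw=np.arctan2(ax[1],ax[0])
    print(n,m.round(4),'yaw',yaw.round(3),'len',np.linalg.norm(w[0]-w[3]).round(4),np.linalg.norm(w[0]-w[1]).round(4))
    for b in ([-.0315,.0375] if n=='white' else [-.063,.006,.069]): print('  bay',b,(m[:2]+b*np.array([np.cos(yaw),np.sin(yaw)])).round(4))
kk={'white':[(656,207),(779,230),(780,362),(644,335)],'blue':[(28,103),(92,136),(234,42),(170,18)]}
for n,k in kk.items():
    w=np.array([unproj('scene',((u+.5)/2.5-.5+180,(v+.5)/2.5-.5+130),.01) for u,v in k]);print(n,'scene',w.mean(0).round(4))
go(.5,0,.1,np.pi/2)
E
```

```text
plug [0.6664 0.0009 0.042 ] [0.6687 0.0011 0.042 ]
rec_face [0.5338 0.1213 0.046 ] [0.5346 0.1188 0.046 ]
rec_fl [0.532  0.1227 0.003 ] 
back [ 0.4353 -0.1265  0.052 ] [ 0.4387 -0.1258  0.052 ]
red [ 0.5497 -0.1043  0.026 ] [ 0.5482 -0.1074  0.026 ]
yellow [0.6393 0.1094 0.026 ] [0.6395 0.1061 0.026 ]
black [0.4245 0.0052 0.026 ] 
gland [ 0.6714 -0.1111  0.032 ] 
jar [0.4496 0.1094 0.048 ] 
white [0.4947 0.3081 0.01  ] yaw 0.138 len 0.1447 0.0965
  bay -0.0315 [0.4635 0.3037]
  bay 0.0375 [0.5318 0.3132]
blue [ 0.4571 -0.2781  0.01  ] yaw -0.136 len 0.2053 0.0947
  bay -0.063 [ 0.3947 -0.2695]
  bay 0.006 [ 0.4631 -0.2789]
  bay 0.069 [ 0.5255 -0.2874]
white scene [0.4987 0.3063 0.01  ]
blue scene [ 0.4615 -0.2756  0.01  ]
shift [ 0.449  -0.4544  0.1315] roll 0.456 closing yaw -1.115 tip [ 0.29702418 -0.60586651  0.23081903] q7 -0.08309203944177486
```

```bash
python3 -c "
from h import *
go(.549,-.106,.09,-np.pi/2)"
```

```text
shift [ 0.4463 -0.3377  0.1413] roll 0.456 closing yaw -1.115 tip [ 0.29702418 -0.60586651  0.23081903] q7 -0.08309203944177486
```

>>> carry_out --pt "0.037 -0.028 0.012 0.06 0.06" --pt "0.074 -0.056 0.024 0.12 0.06" --pt "0.111 -0.084 0.036 0.18 0.06" --pt "0.148 -0.112 0.048 0.24 0.06" --pt "0.186 -0.14 0.06 0.3 0.06" --pt "0.223 -0.168 0.072 0.36 0.06" --pt "0.26 -0.196 0.084 0.42 0.06" --pt "0.297 -0.224 0.096 0.456 0.06" --force 40

```text
clock: 0.9
tcp_pos: [0.4656, -0.2724, 0.3081]
orientation: [-3.142, 0.004, 0.0]
contact_force: [1.6, -0.1, 0.0]
grip_width: 0.06
gripper_force: 0.0
```

```bash
python3 -c "
from h import *
go(.549,-.106,.09,-np.pi/2);print(r.get_obs()['clock'])"
```

```text
shift [ 0.083  -0.1666  0.0451] roll -0.003 closing yaw -1.573 tip [ 0.46559312 -0.27243422  0.13513125] q7 -1.1629820544566072
0.9
```

>>> carry_out --pt "0.021 -0.042 0.012 0 0.06" --pt "0.042 -0.083 0.024 0 0.06" --pt "0.063 -0.125 0.035 0 0.06" --pt "0.083 -0.166 0.045 0 0.06" --pt "0.083 -0.166 0.085 0 0.06" --pt "0.083 -0.166 0.11 0 0.06" --pt "0.083 -0.166 0.128 0 0.06" --pt "0.083 -0.166 0.128 0 0.06"

```text
clock: 1.7
tcp_pos: [0.5469, -0.1079, 0.1781]
orientation: [-3.141, -0.0, 0.009]
contact_force: [0.5, 0.1, -0.1]
grip_width: 0.0602
gripper_force: 0.0
```

>>> carry_out --pt "0 0 0 0 0.03" --pt "0 0 0 0 0.03" --pt "0 0 0 0 0.03" --pt "0 0 0 0 0.03" --pt "0 0 0 0 0.03" --pt "0 0 -0.01 0 0.03" --pt "0 0 -0.03 0 0.03" --pt "0 0 -0.06 0 0.03"

```text
clock: 2.5
tcp_pos: [0.5474, -0.1081, 0.2407]
orientation: [-3.141, 0.0, 0.005]
contact_force: [0.0, -0.0, -0.4]
grip_width: 0.0343
gripper_force: 39.9
```

Run:
```python
from h import *
go(.5275,-.286,.008)
for n in("scene","top"): cv2.imwrite(f"pics/{n}1.png",r.grab_frame(n)[:,:,::-1])
a=cv2.imread("pics/scene1.png")[100:280,180:500]
b=cv2.imread("pics/top1.png")[115:295,240:480]
A=cv2.resize(a,(533,300));B=cv2.resize(b,(533,400))[:300]
cv2.imwrite("pics/m1.png",cv2.vconcat([A,B]))
```

```text
shift [-0.0197  0.1779  0.0597] roll 0 closing yaw -1.571 tip [ 0.54742063 -0.1081356   0.06765909] q7 -1.5200434184358027
```

View pics/m1.png

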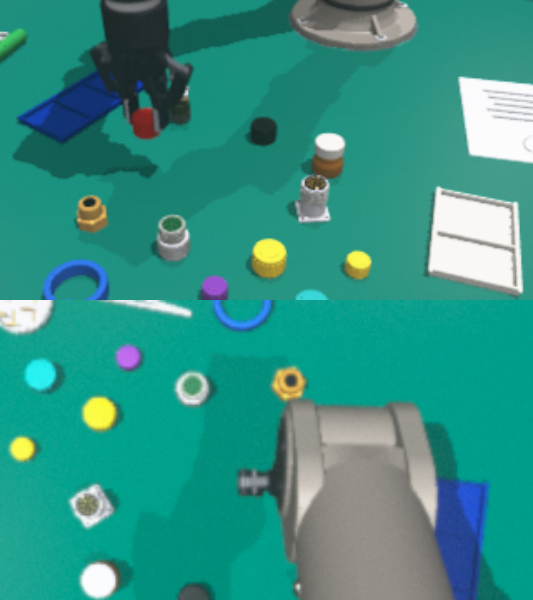

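The red cap is held (34 mm opening, at scene crop (147,122)). Nothing else has moved. Now to the far blue bay.

>>> carry_out --pt "-0.004 0.036 0 0 0.03" --pt "-0.008 0.072 0 0 0.03" --pt "-0.012 0.108 0 0 0.03" --pt "-0.016 0.144 0 0 0.03" --pt "-0.02 0.178 0 0 0.03" --pt "-0.02 0.178 0.02 0 0.03" --pt "-0.02 0.178 0.04 0 0.03" --pt "-0.02 0.178 0.05 0 0.03"

```text
clock: 3.4
tcp_pos: [0.5273, -0.2862, 0.1891]
orientation: [-3.14, 0.001, 0.004]
contact_force: [-0.3, 0.4, -0.6]
grip_width: 0.0344
gripper_force: 40.0
```

>>> carry_out --pt "0 0 0.003 0 0.03" --pt "0 0 0.006 0 0.03" --pt "0 0 0.006 0 0.03" --pt "0 0 0.006 0 0.055" --pt "0 0 0.006 0 0.055" --pt "0 0 0.006 0 0.055" --pt "0 0 -0.02 0 0.055" --pt "0 0 -0.06 0 0.055"

```text
clock: 4.2
tcp_pos: [0.5272, -0.2857, 0.2493]
orientation: [-3.14, -0.0, 0.007]
contact_force: [0.5, 0.3, 1.0]
grip_width: 0.0552
gripper_force: 0.0
```

```bash
python3 -c "
from h import *
go(.437,-.126,.008,-np.pi/2)"
```

```text
shift [-0.0899 -0.1596  0.0691] roll -0.0 closing yaw -1.571 tip [ 0.5271964 -0.285711   0.0763226] q7 -1.1997196234225227
```

>>> carry_out --pt "-0.022 -0.04 0 0 0.058" --pt "-0.045 -0.08 0 0 0.058" --pt "-0.068 -0.12 0 0 0.058" --pt "-0.09 -0.16 0 0 0.058" --pt "-0.09 -0.16 0.02 0 0.058" --pt "-0.09 -0.16 0.045 0 0.058" --pt "-0.09 -0.16 0.068 0 0.058" --pt "-0.09 -0.16 0.068 0 0.058"

```text
clock: 5.0
tcp_pos: [0.4373, -0.1258, 0.181]
orientation: [-3.141, -0.001, 0.006]
contact_force: [-0.2, 1.3, 0.4]
grip_width: 0.0581
gripper_force: 0.0
```

>>> carry_out --pt "0 0 0 0 0.024" --pt "0 0 0 0 0.024" --pt "0 0 0 0 0.024" --pt "0 0 0 0 0.024" --pt "0 0 0 0 0.024" --pt "0 0 -0.01 0 0.024" --pt "0 0 -0.03 0 0.024" --pt "0 0 -0.06 0 0.024"

```text
clock: 5.8
tcp_pos: [0.4377, -0.1259, 0.2433]
orientation: [-3.141, -0.0, 0.003]
contact_force: [0.7, -0.8, -1.4]
grip_width: 0.0287
gripper_force: 39.5
```

Run:
```python
from h import *
go(.465,-.278,.008)
for n in("scene","top"): cv2.imwrite(f"pics/{n}2.png",r.grab_frame(n)[:,:,::-1])
a=cv2.imread("pics/scene2.png")[110:240,180:420]
cv2.imwrite("pics/m2.png",cv2.resize(a,None,fx=3,fy=3,interpolation=cv2.INTER_CUBIC))
```

```text
shift [0.0275 0.1521 0.0621] roll 0 closing yaw -1.571 tip [ 0.43765674 -0.12592766  0.07025575] q7 -1.4673298167336253
```

View pics/m2.png

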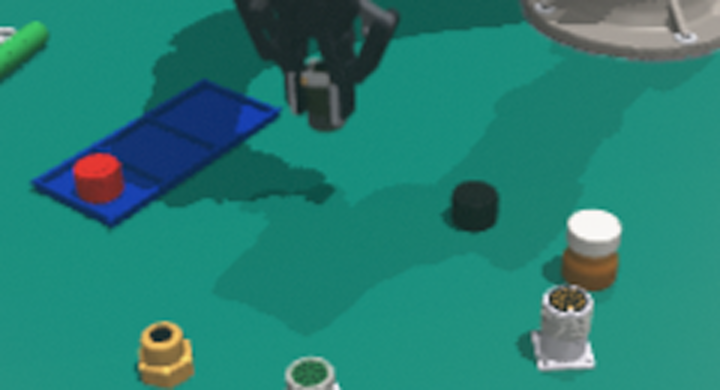

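The red cap is standing in its bay at crop (98,178), and the backshell is held upright at (325,95). It goes in the middle bay.

>>> carry_out --pt "0.007 0.038 0 0 0.024" --pt "0.014 0.076 0 0 0.024" --pt "0.021 0.114 0 0 0.024" --pt "0.027 0.152 0 0 0.024" --pt "0.027 0.152 0 0 0.024" --pt "0.027 0.152 0.02 0 0.024" --pt "0.027 0.152 0.04 0 0.024" --pt "0.027 0.152 0.05 0 0.024"

```text
clock: 6.7
tcp_pos: [0.4646, -0.2773, 0.1913]
orientation: [-3.14, -0.0, 0.003]
contact_force: [-0.5, 0.2, -0.4]
grip_width: 0.0294
gripper_force: 39.6
```

>>> carry_out --pt "0 0 0.003 0 0.024" --pt "0 0 0.006 0 0.024" --pt "0 0 0.006 0 0.024" --pt "0 0 0.006 0 0.05" --pt "0 0 0.006 0 0.05" --pt "0 0 0.006 0 0.05" --pt "0 0 -0.03 0 0.05" --pt "0 0 -0.075 0 0.05"

```text
clock: 7.5
tcp_pos: [0.4644, -0.2778, 0.267]
orientation: [-3.14, 0.0, 0.007]
contact_force: [1.0, -0.8, 0.2]
grip_width: 0.0501
gripper_force: 0.0
```

```bash
python3 -c "
from h import *
go(.6675,.001,.007,-np.pi/2)"
```

```text
shift [ 0.2035 -0.2786  0.0867] roll -0.0 closing yaw -1.571 tip [ 0.46439478 -0.27780188  0.09397003] q7 -1.1683027555856855
```

>>> carry_out --pt "0.025 -0.035 0 0 0.062" --pt "0.051 -0.07 0 0 0.062" --pt "0.076 -0.105 0 0 0.062" --pt "0.102 -0.14 0 0 0.062" --pt "0.127 -0.175 0 0 0.062" --pt "0.153 -0.21 0 0 0.062" --pt "0.178 -0.244 0 0 0.062" --pt "0.203 -0.279 0 0 0.062"

```text
clock: 8.3
tcp_pos: [0.6691, 0.0021, 0.2678]
orientation: [3.141, -0.001, 0.0]
contact_force: [0.6, -0.8, 0.6]
grip_width: 0.0622
gripper_force: 0.0
```

>>> carry_out --pt "0 0 0.03 0 0.062" --pt "0 0 0.06 0 0.062" --pt "0 0 0.087 0 0.062" --pt "0 0 0.087 0 0.062" --pt "0 0 0.087 0 0.03" --pt "0 0 0.087 0 0.03" --pt "0 0 0.087 0 0.03" --pt "0 0 0.087 0 0.03"

```text
clock: 9.1
tcp_pos: [0.6691, 0.0006, 0.1827]
orientation: [-3.141, 0.001, -0.005]
contact_force: [0.1, 0.3, 6.2]
grip_width: 0.0344
gripper_force: 40.3
```

>>> carry_out --pt "0 0 0 0 0.03" --pt "0 0 -0.015 0 0.03" --pt "0 0 -0.04 0 0.03" --pt "0 0 -0.08 0 0.03" --pt "0 0 -0.08 0 0.03" --pt "0 0 -0.08 0 0.03" --pt "0 0 -0.08 0 0.03" --pt "0 0 -0.08 0 0.03"

```text
clock: 9.9
tcp_pos: [0.6676, 0.0007, 0.2596]
orientation: [3.141, -0.0, -0.004]
contact_force: [-1.3, -0.6, -0.3]
grip_width: 0.0344
gripper_force: 40.0
```

Run:
```python
from h import *
go(.397,-.268,.007)
for n in("scene","top"): cv2.imwrite(f"pics/{n}3.png",r.grab_frame(n)[:,:,::-1])
a=cv2.imread("pics/scene3.png")[110:270,180:420]
cv2.imwrite("pics/m3.png",cv2.resize(a,None,fx=3,fy=3,interpolation=cv2.INTER_CUBIC))
```

```text
shift [-0.2704  0.2687  0.0802] roll 0 closing yaw -1.571 tip [0.66764727 0.00071236 0.08655425] q7 -1.7034951440564123
```

View pics/m3.png

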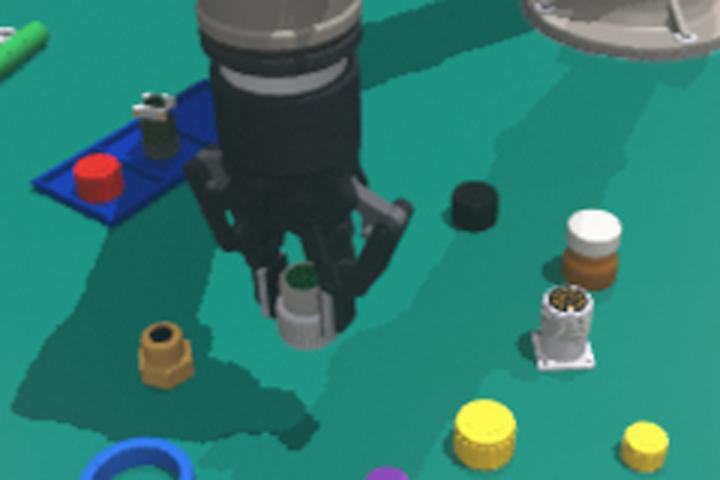

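The backshell is upright in the middle bay at crop (158,125), and the plug is gripped at (305,305). It goes in the near bay.

>>> carry_out --pt "-0.03 0.03 0 0 0.03" --pt "-0.06 0.06 0 0 0.03" --pt "-0.09 0.09 0 0 0.03" --pt "-0.12 0.12 0 0 0.03" --pt "-0.15 0.15 0 0 0.03" --pt "-0.18 0.18 0 0 0.03" --pt "-0.21 0.21 0 0 0.03" --pt "-0.24 0.239 0 0 0.03"

```text
clock: 10.8
tcp_pos: [0.4268, -0.2393, 0.2604]
orientation: [-3.142, 0.0, 0.001]
contact_force: [1.1, -1.2, -1.5]
grip_width: 0.0343
gripper_force: 40.0
```

>>> carry_out --pt "-0.02 0.02 0 0 0.03" --pt "-0.03 0.03 0 0 0.03" --pt "-0.03 0.03 0.02 0 0.03" --pt "-0.03 0.03 0.04 0 0.03" --pt "-0.03 0.03 0.06 0 0.03" --pt "-0.03 0.03 0.067 0 0.03" --pt "-0.03 0.03 0.07 0 0.03" --pt "-0.03 0.03 0.072 0 0.03"

```text
clock: 11.6
tcp_pos: [0.3988, -0.2681, 0.1889]
orientation: [3.142, 0.001, 0.001]
contact_force: [0.6, 0.6, -0.5]
grip_width: 0.0343
gripper_force: 40.0
```

>>> carry_out --pt "0 0 0.001 0 0.03" --pt "0 0 0.002 0 0.03" --pt "0 0 0.002 0 0.03" --pt "0 0 0.002 0 0.055" --pt "0 0 0.002 0 0.055" --pt "0 0 0.002 0 0.055" --pt "0 0 -0.03 0 0.055" --pt "0 0 -0.075 0 0.055"

```text
clock: 12.4
tcp_pos: [0.3974, -0.2677, 0.2629]
orientation: [-3.139, 0.0, 0.007]
contact_force: [0.2, 0.1, 0.2]
grip_width: 0.0548
gripper_force: 0.0
```

```bash
python3 -c "
from h import *
go(.533,.121,.01,-np.pi/2)"
```

```text
shift [ 0.136  -0.3885  0.0802] roll -0.0 closing yaw -1.571 tip [ 0.39735375 -0.26770012  0.08985309] q7 -1.1302499037760028
```

>>> carry_out --pt "0.014 -0.04 0 0 0.058" --pt "0.028 -0.08 0 0 0.058" --pt "0.042 -0.12 0 0 0.058" --pt "0.056 -0.16 0 0 0.058" --pt "0.07 -0.2 0 0 0.058" --pt "0.084 -0.24 0 0 0.058" --pt "0.098 -0.28 0 0 0.058" --pt "0.112 -0.32 0 0 0.058"

```text
clock: 13.2
tcp_pos: [0.5106, 0.0534, 0.2639]
orientation: [3.142, -0.0, 0.0]
contact_force: [1.3, -0.5, 0.5]
grip_width: 0.0586
gripper_force: 0.0
```

>>> carry_out --pt "0.012 -0.035 0 0 0.058" --pt "0.024 -0.069 0 0 0.058" --pt "0.024 -0.069 0.01 0 0.058" --pt "0.024 -0.069 0.03 0 0.058" --pt "0.024 -0.069 0.055 0 0.058" --pt "0.024 -0.069 0.08 0 0.058" --pt "0.024 -0.069 0.08 0 0.058" --pt "0.024 -0.069 0.08 0 0.058"

```text
clock: 14.0
tcp_pos: [0.5342, 0.1203, 0.1837]
orientation: [3.141, -0.001, -0.002]
contact_force: [0.1, 0.5, -0.3]
grip_width: 0.058
gripper_force: 0.0
```

>>> carry_out --pt "0 0 0 0 0.026" --pt "0 0 0 0 0.026" --pt "0 0 0 0 0.026" --pt "0 0 0 0 0.026" --pt "0 0 0 0 0.026" --pt "0 0 0 0 0.026" --pt "0 0 0 0 0.026" --pt "0 0 0 0 0.026"

```text
clock: 14.8
tcp_pos: [0.535, 0.1208, 0.1852]
orientation: [-3.141, 0.001, -0.004]
contact_force: [-0.1, -0.5, 6.4]
grip_width: 0.0309
gripper_force: 39.5
```

>>> carry_out --pt "0 0 -0.01 0 0.026" --pt "0 0 -0.03 0 0.026" --pt "0 0 -0.06 0 0.026" --pt "0 0 -0.08 0 0.026" --pt "0 0 -0.08 0 0.026" --pt "0 0 -0.08 0 0.026" --pt "0 0 -0.08 0 0.026" --pt "0 0 -0.08 0 0.026"

```text
clock: 15.6
tcp_pos: [0.5338, 0.1206, 0.2627]
orientation: [3.141, -0.0, -0.003]
contact_force: [-0.1, 0.2, -0.3]
grip_width: 0.0309
gripper_force: 39.7
```

Run:
```python
from h import *
go(.4655,.303,.01)
for n in("scene","top"): cv2.imwrite(f"pics/{n}4.png",r.grab_frame(n)[:,:,::-1])
a=cv2.imread("pics/scene4.png")[110:270,180:500]
cv2.imwrite("pics/m4.png",cv2.resize(a,None,fx=2.5,fy=2.5,interpolation=cv2.INTER_CUBIC))
```

```text
shift [-0.0682 -0.1824  0.0797] roll 0 closing yaw -1.571 tip [0.53382822 0.1206159  0.08971721] q7 -1.9840957115497273
```

View pics/m4.png

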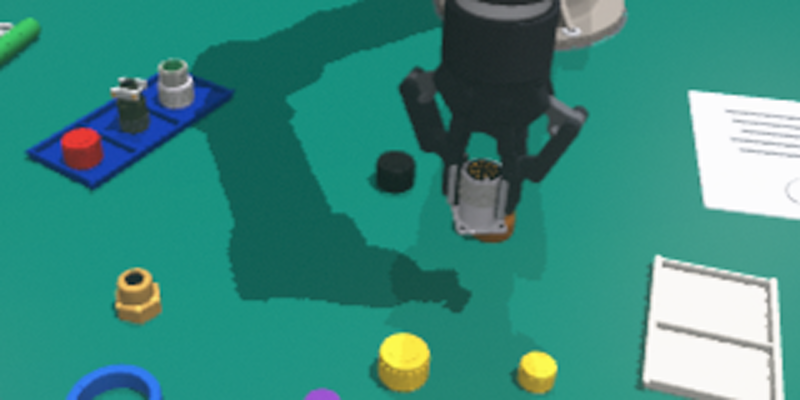

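All three blue-tray parts stand in their bays: plug at crop (175,85), backshell (130,105), red cap (82,148). The receptacle is held upright at (482,200).

>>> carry_out --pt "-0.014 -0.036 0 0 0.026" --pt "-0.028 -0.073 0 0 0.026" --pt "-0.041 -0.11 0 0 0.026" --pt "-0.055 -0.146 0 0 0.026" --pt "-0.068 -0.182 0 0 0.026" --pt "-0.068 -0.182 0 0 0.026" --pt "-0.068 -0.182 0.025 0 0.026" --pt "-0.068 -0.182 0.05 0 0.026"

```text
clock: 16.5
tcp_pos: [0.4665, 0.303, 0.2133]
orientation: [-3.141, -0.001, -0.002]
contact_force: [-0.2, 0.1, -1.2]
grip_width: 0.031
gripper_force: 39.8
```

>>> carry_out --pt "0 0 0.01 0 0.026" --pt "0 0 0.016 0 0.026" --pt "0 0 0.02 0 0.026" --pt "0 0 0.022 0 0.026" --pt "0 0 0.023 0 0.026" --pt "0 0 0.024 0 0.026" --pt "0 0 0.024 0 0.026" --pt "0 0 0.024 0 0.026"

```text
clock: 17.3
tcp_pos: [0.4664, 0.3028, 0.19]
orientation: [-3.141, 0.0, -0.001]
contact_force: [-0.3, 0.5, -0.6]
grip_width: 0.0312
gripper_force: 39.8
```

>>> carry_out --pt "0 0 0.001 0 0.026" --pt "0 0 0.0015 0 0.026" --pt "0 0 0.0015 0 0.026" --pt "0 0 0.0015 0 0.052" --pt "0 0 0.0015 0 0.052" --pt "0 0 0.0015 0 0.052" --pt "0 0 -0.03 0 0.052" --pt "0 0 -0.075 0 0.052"

```text
clock: 18.1
tcp_pos: [0.4654, 0.3021, 0.2633]
orientation: [3.138, 0.0, -0.007]
contact_force: [1.1, 1.6, -0.3]
grip_width: 0.0516
gripper_force: 0.0
```

```bash
python3 -c "
from h import *
go(.6395,.108,.006,-np.pi/2)"
```

```text
shift [0.1745 0.1938 0.0842] roll 0.0 closing yaw -1.571 tip [0.46542243 0.30207024 0.090339  ] q7 -2.3534786196077464
```

>>> carry_out --pt "0.025 0.028 0 0 0.06" --pt "0.05 0.056 0 0 0.06" --pt "0.075 0.083 0 0 0.06" --pt "0.1 0.111 0 0 0.06" --pt "0.125 0.138 0 0 0.06" --pt "0.15 0.166 0 0 0.06" --pt "0.174 0.194 0 0 0.06" --pt "0.174 0.194 0.02 0 0.06"

```text
clock: 18.9
tcp_pos: [0.6447, 0.1024, 0.2471]
orientation: [3.139, -0.014, 0.012]
contact_force: [-0.1, 0.0, -0.2]
grip_width: 0.0602
gripper_force: 0.0
```

>>> carry_out --pt "0 0 0.03 0 0.06" --pt "0 0 0.055 0 0.06" --pt "0 0 0.064 0 0.06" --pt "0 0 0.064 0 0.03" --pt "0 0 0.064 0 0.03" --pt "0 0 0.064 0 0.03" --pt "0 0 0.064 0 0.03" --pt "0 0 0.064 0 0.03"

```text
clock: 19.7
tcp_pos: [0.6406, 0.1088, 0.1816]
orientation: [-3.141, 0.0, -0.002]
contact_force: [-0.4, 0.6, 0.3]
grip_width: 0.0344
gripper_force: 39.8
```

>>> carry_out --pt "0 0 -0.01 0 0.03" --pt "0 0 -0.03 0 0.03" --pt "0 0 -0.06 0 0.03" --pt "0 0 -0.08 0 0.03" --pt "0 0 -0.08 0 0.03" --pt "0 0 -0.08 0 0.03" --pt "0 0 -0.08 0 0.03" --pt "0 0 -0.08 0 0.03"

```text
clock: 20.5
tcp_pos: [0.6398, 0.1086, 0.2596]
orientation: [3.141, -0.0, -0.003]
contact_force: [-0.5, 0.3, -0.7]
grip_width: 0.0345
gripper_force: 39.9
```

Run:
```python
from h import *
go(.534,.312,.006)
for n in("scene","top"): cv2.imwrite(f"pics/{n}5.png",r.grab_frame(n)[:,:,::-1])
a=cv2.imread("pics/scene5.png")[110:290,250:530]
cv2.imwrite("pics/m5.png",cv2.resize(a,None,fx=2.5,fy=2.5,interpolation=cv2.INTER_CUBIC))
```

```text
shift [-0.1057 -0.2034  0.0807] roll 0 closing yaw -1.571 tip [0.63982266 0.10861425 0.08655236] q7 -1.9080076043923118
```

View pics/m5.png

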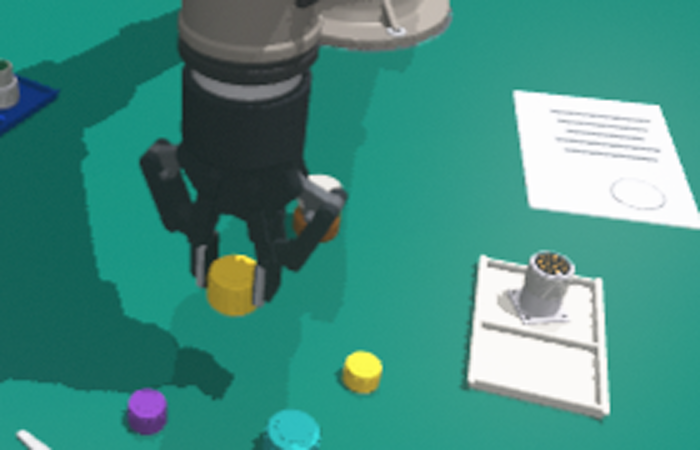

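The receptacle stands upright in the white tray's large bay (545,285), and the big yellow cap is held at (232,285).

>>> carry_out --pt "-0.018 -0.034 0 0 0.03" --pt "-0.036 -0.068 0 0 0.03" --pt "-0.054 -0.102 0 0 0.03" --pt "-0.071 -0.136 0 0 0.03" --pt "-0.088 -0.17 0 0 0.03" --pt "-0.106 -0.203 0 0 0.03" --pt "-0.106 -0.203 0 0 0.03" --pt "-0.106 -0.203 0.025 0 0.03"

```text
clock: 21.4
tcp_pos: [0.5347, 0.3143, 0.238]
orientation: [-3.138, -0.005, -0.007]
contact_force: [0.7, -0.4, -0.3]
grip_width: 0.0345
gripper_force: 39.9
```

>>> carry_out --pt "0 0 0.02 0 0.03" --pt "0 0 0.035 0 0.03" --pt "0 0 0.042 0 0.03" --pt "0 0 0.045 0 0.03" --pt "0 0 0.047 0 0.03" --pt "0 0 0.049 0 0.03" --pt "0 0 0.049 0 0.03" --pt "0 0 0.049 0 0.03"

```text
clock: 22.2
tcp_pos: [0.5345, 0.3118, 0.1872]
orientation: [-3.141, 0.0, -0.001]
contact_force: [-0.4, 0.6, -0.3]
grip_width: 0.0343
gripper_force: 39.9
```

>>> carry_out --pt "0 0 0.001 0 0.03" --pt "0 0 0.002 0 0.03" --pt "0 0 0.002 0 0.03" --pt "0 0 0.002 0 0.055" --pt "0 0 0.002 0 0.055" --pt "0 0 0.002 0 0.055" --pt "0 0 -0.03 0 0.055" --pt "0 0 -0.075 0 0.055"

```text
clock: 23.0
tcp_pos: [0.5333, 0.3111, 0.2601]
orientation: [3.138, 0.0, -0.008]
contact_force: [1.1, 0.2, -0.1]
grip_width: 0.0549
gripper_force: 0.0
```

>>> carry_out --pt "0 0 -0.04 0 0.055" --pt "0 0 -0.08 0 0.055" --pt "0 -0.04 -0.1 0 0.055" --pt "0 -0.08 -0.1 0 0.055" --pt "0 -0.12 -0.1 0 0.055" --pt "0 -0.16 -0.1 0 0.055" --pt "0 -0.2 -0.1 0 0.055" --pt "0 -0.2 -0.1 0 0.055"

```text
clock: 23.8
tcp_pos: [0.531, 0.5181, 0.361]
orientation: [-3.137, -0.011, 0.004]
contact_force: [-0.6, 1.2, 0.5]
grip_width: 0.0549
gripper_force: 0.0
```

Run:
```python
from h import *
for n in("scene","top"): cv2.imwrite(f"pics/{n}6.png",r.grab_frame(n)[:,:,::-1])
a=cv2.imread("pics/scene6.png")[120:290,180:510]
b=cv2.imread("pics/top6.png")[125:285,180:470]
cv2.imwrite("pics/m6.png",cv2.resize(a,None,fx=2.4,fy=2.4,interpolation=cv2.INTER_CUBIC))
cv2.imwrite("pics/m7.png",cv2.resize(b,None,fx=2.75,fy=2.75,interpolation=cv2.INTER_CUBIC))
```

```text
(no output)
```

View pics/m6.png

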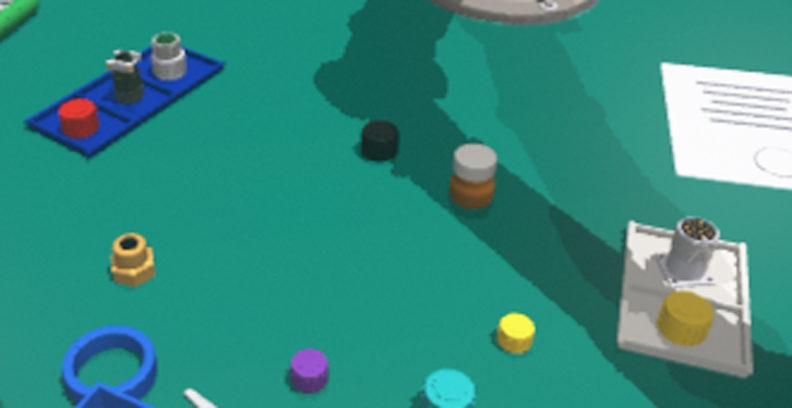

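View pics/m7.png

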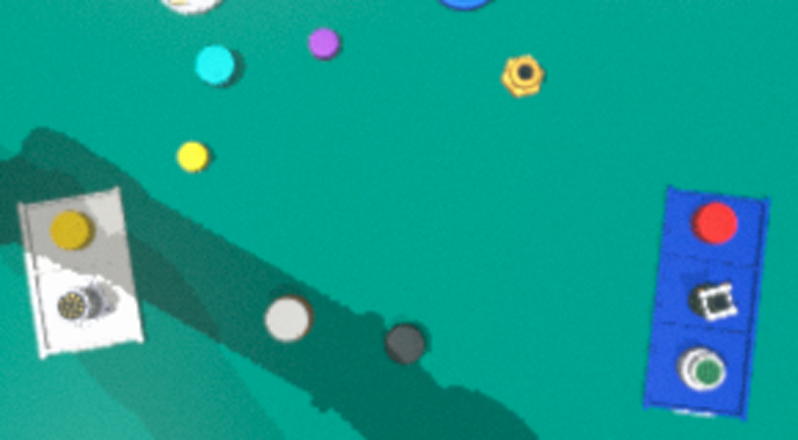

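All five parts stand upright in their bays in both views. The black cap (404,343), jar (288,319) and gland (523,75) sit where they were at the start, so I'm handing in.

```bash
python3 -c "
from bench import r
print(r.hand_in())"
```

```text
the job is handed in; nothing more can be done
None
```

The job is handed in at about 24 s of the 112 s limit: in the last pictures both kits are complete, with all five parts upright in their bays and the black cap, gland and jar where they started; the hand-in returned no verdict.

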